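Gauge a bottle-drying peg with go and no-go gaps

ROBOT

A 6-joint arm with a two-finger parallel gripper is mounted at the origin on the work surface. World frame = base frame: x ahead of the robot, y to its left, z up, the work surface at z = 0. Lengths are in m, angles in rad, forces in N, time in s.
With the tool pointing down it reaches from about 0.3 to 0.875 m from the base axis. Payload 6.4 kg.
Tool frame: the origin (TCP) lies between the finger pads; the fingertips stand 22 mm ahead of it and the grasp point (between the pads) lies 3 mm ahead of it; z points along the fingers, y is the direction in which the jaws open and shut (so a half turn about z gives the same grasp; the last joint's range is limited). The gripper opens to 85 mm and grips with 20 to 120 N. Pads are 22 mm wide; open, the fingers measure 114 mm over their backs; the gripper's body (76 mm by 85 mm) begins 54 mm behind the grasp point. The pads swing forward as they close: fully open they stand 13 mm farther back than shut.
Start: joints at [1.004, 0.181, 1.607, -0, 1.354, -0.206], TCP at [0.203, 0.538, 0.214] pointing down, gripper open.
Joint ranges: [-2.99, 2.99], [-0.89, 2.07], [0.3, 2.58], [-1.14, 4.28], [0, 2.63], [-3.12, 3.12]. Speed limits (rad/s): [2.57, 2.57, 3.01, 3.14, 3.14, 3.14].

INTERFACE

Orientations are given as a unit quaternion [w, x, y, z].
In Python, from workcell import manip gives the robot as it stands. The module is installed in compiled form; this text tells all that it offers.
- The arm moves only by the shell command python3 -m creep 'ROWS'. ROWS is JSON, a list of rows, each a list of 7 numbers: the shift along the tool's x, y, z in units of 100 mm (1.0 is 100 mm), then the turn, a rotation vector about the tool's x, y, z in units of pi/2 rad (1.0 is pi/2 rad), then the closure, from -1 (fully open) to 1 (shut). In form: [[dx, dy, dz, rx, ry, rz, jaw], ...]. A call has exactly 5 rows; each row is the pose to reach, as a shift and turn from the pose commanded when the call began, along the tool's axes at that moment; what a row does not reach only later rows make up. A row lasts 1/12 s, in which the tool goes at most 41.7 mm and 7.16 degrees, less where a joint would pass 70% of its speed; a pose out of reach is approached as far as the arm can. A call with a number of a shift or a turn outside -1 to 1 is refused whole. A call with a gripper value outside its range is refused whole. The fingers move at their own pace and stop on an object; the grip force is fixed at half the most. Time passes only in rows, so rows that repeat a pose let the fingers close, or fill a call up. It gives the time, the measured TCP pose, the force and the opening at its end, in the units of the state.
- manip.get_obs(): the state, without advancing time (a new reading comes with each control period).
- manip.capture(name): name is "side" or "top" or "wrist"; returns a dict with "pixels" (480x640x3 uint8, red, green, blue), "range_z" (480x640 float32, m along the optical axis (not along the pixel's ray), 0 where there is no reading), "fovy" (degrees; the focal length in pixels is half the picture's height over the tangent of half this angle, whatever the lens; pixels are square), "cx", "cy" (the principal point, pixels), "rvec" (rotation vector, rad) and "tvec" (3), from world to camera coordinates, as OpenCV has them; the wrist camera has in their place "tool_from_camera" (4x4, takes a point from camera to tool coordinates, whose origin is the TCP and whose axes are the flange's). Camera axes: x right, y down, z forward; pixel columns grow to the right and rows downward; lengths in m; the calibration is good to about 2 mm. A picture is of the moment at which its call begins: read the wrist's pose just before it.
- manip.finish_job(): hands the job in, once; it reports no verdict.
The state is a dict: "t": time; "joints": joint angles; "dq": joint speeds; "joint_efforts": joint torques, N m; "eef_pos": TCP position; "tool_rot": TCP orientation; "force": force on the tool from outside, world axes, zero at the start; "wrist_torque": the same for the moment, N m; "gripper_width": opening from 0.0 (shut) to 1.0 (fully open).
Only numpy, scipy, OpenCV 4.12 (cv2) and the standard library are available. Lean on these libraries where they do the work, as an engineer would, in place of code of your own. Each camera call takes 0.05 s, during which the arm holds its last target.

TASK

Check the new wooden bottle-drying peg on the two sloping gauges: holding it square to the sloping plate, with its foot just above the plate (within 1.5 cm of it), slide it along the plate right through the green go gap, in at the rounded mouth and out clear of the square end; then, in the same way, slide it into the mouth of the red no-go gap and press it gently against the jaws for about half a second to show that they stop it. Finally stand the peg upright on the floor of the blue tray and let go; leave everything else where it is.

Things in the scene. Friction and masses are not known exactly. Their poses are not given: they have to be found in the camera images.
- peg_mid (a point): Centre (half-way up) of the turned beech peg: a plain round bar 26 mm in diameter and 110 mm long, flat foot, domed top (top 13 mm rounded), about 42 g, starts standing upright on the counter. Its z axis runs along the peg from foot to dome.
- peg_foot (a point): Centre of the peg's flat foot face, 55 mm below point peg_mid along the peg; same axes.
- go_jaws: Green jaws of the go gauge, gap 32 mm: the peg passes. Origin: middle of the gap's floor, on the plate's upper face, 38 mm above the counter. z: square to the plate, leaning 30 deg from vertical towards the robot; x: up the slope, across the gap from lower to upper jaw; y: level, along the gap from rounded mouth (-y) to square exit (+y). 
- go_mouth (a point): Mouth end of the green gap: on the plate between the centres of the two half-round noses (radius 8 mm) that end the jaws, 22 mm to -y of the jaws' origin; the noses reach 8 mm farther. Same axes as the jaws. Jaws: 16 mm thick (x), 30 mm high (z); rigid, fixed; gap open on top and at both ends, its faces square to the plate.
- go_exit (a point): Square exit end of the green gap: on the plate, 22 mm to +y of the jaws' origin; same axes. The grey sloping plate under the jaws is 100 mm (x) by 110 mm (y), centred on the jaws' origin, on a stand fixed to the counter.
- nogo_jaws: Red jaws of the no-go gauge, gap 21 mm: the noses stop the peg with its axis at y = -32 mm. Origin: middle of the gap's floor, on the plate's upper face, 38 mm above the counter. z: square to the plate, leaning 30 deg from vertical towards the robot; x: up the slope, across the gap from lower to upper jaw; y: level, along the gap from rounded mouth (-y) to square exit (+y). 
- nogo_mouth (a point): Mouth end of the red gap: on the plate between the centres of the two half-round noses (radius 8 mm) that end the jaws, 22 mm to -y of the jaws' origin; the noses reach 8 mm farther. Same axes as the jaws. Jaws: 16 mm thick (x), 30 mm high (z); rigid, fixed; gap open on top and at both ends, its faces square to the plate.
- nogo_exit (a point): Square exit end of the red gap: on the plate, 22 mm to +y of the jaws' origin; same axes. The grey sloping plate under the jaws is 100 mm (x) by 110 mm (y), centred on the jaws' origin, on a stand fixed to the counter.
- tray_in (a point): Centre of the inner floor (5 mm above the counter) of the shallow blue tray, fixed to the counter: 100 x 100 mm outside, 90 x 90 mm inside, rim 18 mm above the counter; axes along its sides.
- bottle_a_mid (a point): Bystander, on the axis 60 mm up: glass baby bottle with green sleeve, 67 mm diameter, 131 mm tall, loose.
- bottle_b_mid (a point): Bystander, on the axis 60 mm up: glass baby bottle with orange sleeve, 67 mm diameter, 131 mm tall, loose.
- pacifier_box_mid (a point): Bystander, on the axis half-way up: round pacifier box with white twist cap, 70 mm diameter, 62 mm tall, loose.
- sleeve_mid (a point): Bystander, on the axis half-way up: grey bottle sleeve ring, 68 mm diameter, 35 mm tall, loose, standing between the places of peg and tray.
Things that resemble listed ones, but are neither listed nor needed, are in the scene too. Leave any pink, purple or yellow look-alike of the part that bears go_jaws alone.

How it is judged:
By the outcome, as a careful person would: the job done as asked, in the order asked, and still so for the second after the job is handed in, with the robot touching nothing.
It also fails if it takes over 64 s, if anything falls off the work surface, if the arm or the gripper's body presses on something with over 40 N, if the wrist force passes 120 N, or if a joint passes its speed limit or range.

## Working session

There is one attempt and no reset: what is moved stays moved. The work goes in short steps, Python scripts to look and compute and a shell command to move; the robot and the scene stay as the last step left them, time stands still between calls to the robot, and variables do not carry over. Pictures are saved under pics/ and viewed, and the job is handed in when it is done.

```bash
mkdir -p pics
cat > h.py <<'E'
import numpy as np,cv2
from workcell import manip
from scipy.spatial.transform import Rotation as R
def cap(n):
    o=manip.get_obs(); c=manip.capture(n); c['f']=240/np.tan(np.radians(c['fovy'])/2)
    if 'rvec' in c:
        Rm=cv2.Rodrigues(np.array(c['rvec'],float))[0]; t=np.array(c['tvec'],float).ravel()
        c['Rwc']=Rm.T; c['o']=-Rm.T@t
    else:
        q=o['tool_rot']; Rt=R.from_quat([q[1],q[2],q[3],q[0]]).as_matrix(); T=np.array(c['tool_from_camera'])
        c['Rwc']=Rt@T[:3,:3]; c['o']=Rt@T[:3,3]+np.array(o['eef_pos'])
    return c
def ray(c,u,v):
    return c['Rwc']@np.array([(u-c['cx'])/c['f'],(v-c['cy'])/c['f'],1.])
def onz(c,u,v,z):
    d=ray(c,u,v); return c['o']+d*(z-c['o'][2])/d[2]
def proj(c,p):
    q=c['Rwc'].T@(np.asarray(p)-c['o']); return np.array([c['cx'],c['cy']])+c['f']*q[:2]/q[2]
def cloud(c):
    v,u=np.mgrid[:480,:640]; z=c['range_z']; d=np.stack([(u-c['cx'])/c['f']*z,(v-c['cy'])/c['f']*z,z],-1)
    return d@c['Rwc'].T+c['o']
def save(n,im): cv2.imwrite('pics/'+n+'.png',cv2.cvtColor(im,cv2.COLOR_RGB2BGR))
E
python3 - <<'E'
from h import *
print(manip.get_obs())
for n in('side','top','wrist'):
    c=cap(n);save(n+'0',c['pixels']);print(n,c['o'],c['fovy'],c['cx'],c['cy'],c['Rwc'].round(3).tolist(), [k for k in c], (c['range_z']>0).mean())
    if n=='wrist':print(c['tool_from_camera'])
E
```

```text
{'t': 0.0, 'joints': array([ 1.00369784e+00,  1.81542199e-01,  1.60800173e+00, -6.41166808e-06,
        1.35378357e+00, -2.06303875e-01]), 'dq': array([-1.65647841e-04,  7.01707954e-05, -1.18947146e-03, -5.55518515e-04,
        5.21690275e-04,  5.62401249e-04]), 'joint_efforts': array([-4.44056313e-04, -4.44887638e+01, -3.51324928e+01, -4.76791356e-04,
        9.43634397e-03,  1.36145619e-05]), 'eef_pos': array([0.20265772, 0.53748922, 0.21298655]), 'tool_rot': array([-3.24236176e-04,  1.79419696e-01,  9.83772240e-01, -8.04549665e-04]), 'force': array([0.0539724 , 0.44614909, 0.69384248]), 'wrist_torque': array([ 0.01668063, -0.03654442, -0.06161435]), 'gripper_width': 1.0033148666711396}
side [-0.34542584 -0.95230304  0.9345099 ] 45.411397250486374 317.7926060841967 241.59775416144433 [[0.77, -0.348, 0.535], [-0.638, -0.413, 0.65], [-0.006, -0.842, -0.54]] ['pixels', 'range_z', 'fovy', 'cx', 'cy', 'rvec', 'tvec', 'f', 'Rwc', 'o'] 0.9960286458333333
top [0.22997488 0.08245964 1.59826042] 49.164329002934636 311.14224707209115 242.772254830923 [[-0.022, -0.985, 0.171], [-1.0, 0.021, -0.007], [0.003, -0.171, -0.985]] ['pixels', 'range_z', 'fovy', 'cx', 'cy', 'rvec', 'tvec', 'f', 'Rwc', 'o'] 0.9957552083333333
wrist [0.12633305 0.56594027 0.37301366] 67.49509814930337 317.4506365814708 228.83089832388376 [[0.354, 0.889, 0.292], [0.935, -0.335, -0.112], [-0.002, 0.313, -0.95]] ['pixels', 'range_z', 'fovy', 'cx', 'cy', 'tool_from_camera', 'f', 'Rwc', 'o'] 0.9959798177083333
[[-7.32063303e-04 -9.49758091e-01 -3.12984077e-01  8.15264284e-02]
 [ 9.99999653e-01 -5.70971174e-04 -6.06352113e-04 -6.30980035e-04]
 [ 3.97182940e-04 -3.12984413e-01  9.49758180e-01 -1.59911285e-01]
 [ 0.00000000e+00  0.00000000e+00  0.00000000e+00  1.00000000e+00]]
```

View pics/top0.png

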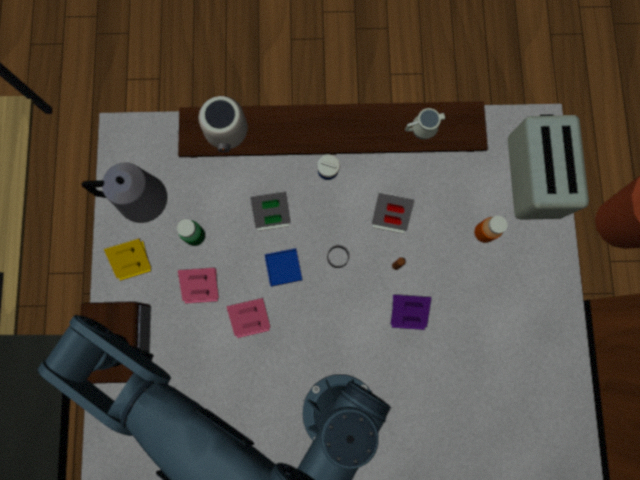

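View pics/side0.png

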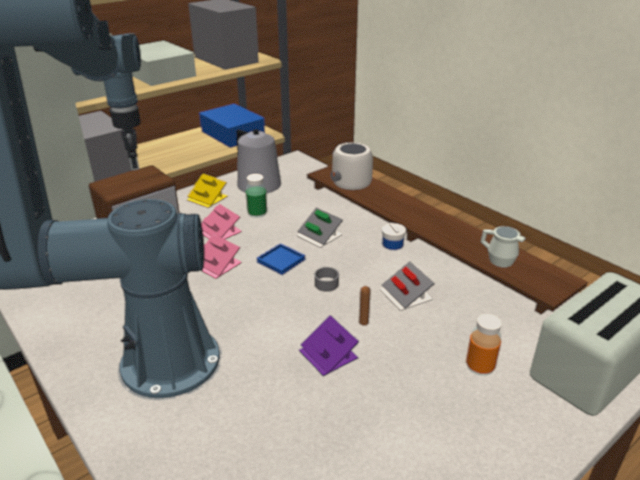

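View pics/wrist0.png

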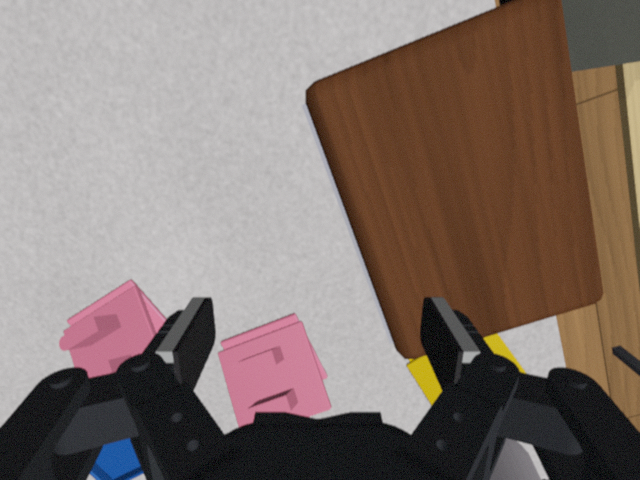

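Run:
```python
from h import *
for n in('top','side'):
    c=cap(n);P=cloud(c);im=c['pixels'];hsv=cv2.cvtColor(im,cv2.COLOR_RGB2HSV)
    rois={'top':dict(go=(250,190,292,232),nogo=(372,190,416,234),tray=(262,246,304,288),peg=(385,250,412,276),ring=(322,240,354,272)),
          'side':dict(go=(296,205,346,248),nogo=(378,260,436,308),tray=(252,240,310,275),peg=(352,278,376,330),ring=(308,262,344,296))}[n]
    cr=[]
    for k,(a,b,x,y) in rois.items():
        h=hsv[b:y,a:x];p=P[b:y,a:x]
        H,S,V=h[...,0].astype(int),h[...,1],h[...,2]
        if k in('go','nogo'):
            jm=(S>120)&((abs(H-65)<20) if k=='go' else ((H<10)|(H>170)))
            pm=(S<50)&(p[...,2]>0.012)&(p[...,2]<.07)
            q=p[pm];
            for it in range(3):
                m=q.mean(0);nn=np.linalg.svd(q-m,full_matrices=False)[2][2];nn*=np.sign(nn[2]);r=(q-m)@nn;q=q[abs(r)<.004]
            print(n,k,'plane mean',m.round(4),'n',nn.round(3),'tilt',np.degrees(np.arccos(nn[2])).round(1),len(q),'rms',r.std().round(4))
            print('   yaw of x', np.degrees(np.arctan2(-nn[1],-nn[0])).round(1))
            cn,_,st,ce=cv2.connectedComponentsWithStats(jm.astype(np.uint8))
            for i in range(1,cn):
                if st[i,4]>15: print('   jaw',st[i],ce[i]+[a,b])
        elif k=='tray':
            m=(S>120)&(abs(H-110)<15)
            cs=max(cv2.findContours(m.astype(np.uint8),0,2)[0],key=cv2.contourArea)
            print(n,k,cv2.minAreaRect(cs+np.array([a,b])), p[m].mean(0),p[m].min(0),p[m].max(0))
        elif k=='peg':
            m=(p[...,2]>.02); print(n,k,m.sum(),p[m].mean(0),p[m][:,2].max(),p[p[...,2]>.095].mean(0))
        else:
            m=(p[...,2]>.028); print(n,k,m.sum(),p[m].mean(0),p[m].min(0),p[m].max(0))
        cr.append(cv2.resize(im[b:y,a:x],(260,260),interpolation=cv2.INTER_CUBIC))
    save('crops_'+n,np.vstack([np.hstack(cr[:3]),np.hstack(cr[3:]+[cr[0]*0])]))
```

```text
top go plane mean [0.6095 0.1957 0.0397] n [-0.493 -0.063  0.867] tilt 29.8 607 rms 0.002
   yaw of x 7.3
   jaw [ 12  10  17   9 114] [270.02631579 203.84210526]
   jaw [ 15  25  17   9 116] [272.47413793 218.9137931 ]
top nogo plane mean [ 0.5956 -0.1778  0.0403] n [-0.481  0.105  0.871] tilt 29.5 593 rms 0.0021
   yaw of x -12.3
   jaw [ 15  14  18  10 126] [395.07142857 208.22222222]
   jaw [ 12  25  18  10 134] [392.2238806  219.73880597]
top tray ((282.7884826660156, 266.94232177734375), (31.96692657470703, 32.16304397583008), 78.69007110595703) [0.43316832 0.15951669 0.01134545] [ 0.22997488  0.08245964 -0.00647802] [0.4871916  0.21354029 1.59826042]
top peg 110 [ 0.42910533 -0.18242006  0.08521471] 0.11859118402661162 [ 0.4312473  -0.18491511  0.10523804]
top ring 97 [ 0.45237468 -0.00577039  0.09870503] [ 0.22997488 -0.04178214  0.02843236] [0.49375602 0.08245964 1.59826042]
side go plane mean [0.603  0.1876 0.0376] n [-0.474 -0.068  0.878] tilt 28.6 486 rms 0.002
   yaw of x 8.2
   jaw [20  5 14 12 87] [322.4137931  215.81609195]
   jaw [10 18 15 12 86] [313.06976744 227.93023256]
side nogo plane mean [ 0.5861 -0.1838  0.0378] n [-0.488  0.102  0.867] tilt 29.9 781 rms 0.0019
   yaw of x -11.8
   jaw [ 24   7  17  18 134] [410.35820896 275.3358209 ]
   jaw [ 13  16  17  18 127] [399.31496063 284.48818898]
side tray ((280.6000061035156, 258.3000183105469), (40.696434020996094, 25.93838882446289), 26.56505012512207) [0.42926684 0.15614294 0.01326761] [-3.45425844e-01 -9.52303038e-01 -5.18156282e-04] [0.4870949  0.21975414 0.9345099 ]
side peg 347 [ 0.41499714 -0.19879642  0.07971002] 0.9345098999225252 [ 0.39245922 -0.22166155  0.13994502]
side ring 175 [ 0.44098343 -0.02916619  0.05378461] [-0.34542584 -0.95230304  0.02800524] [0.49657454 0.02913342 0.9345099 ]
```

```bash
ls pics
```

```text
crops_side.png
crops_top.png
side0.png
top0.png
wrist0.png
```

View pics/crops_top.png

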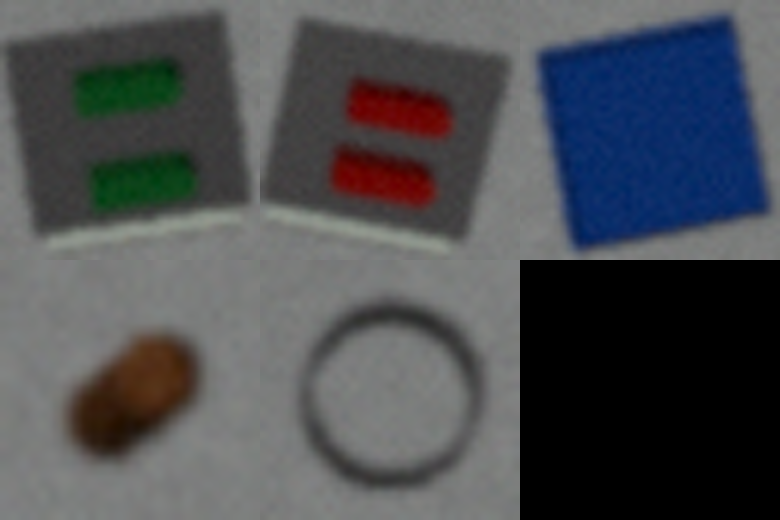

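View pics/crops_side.png

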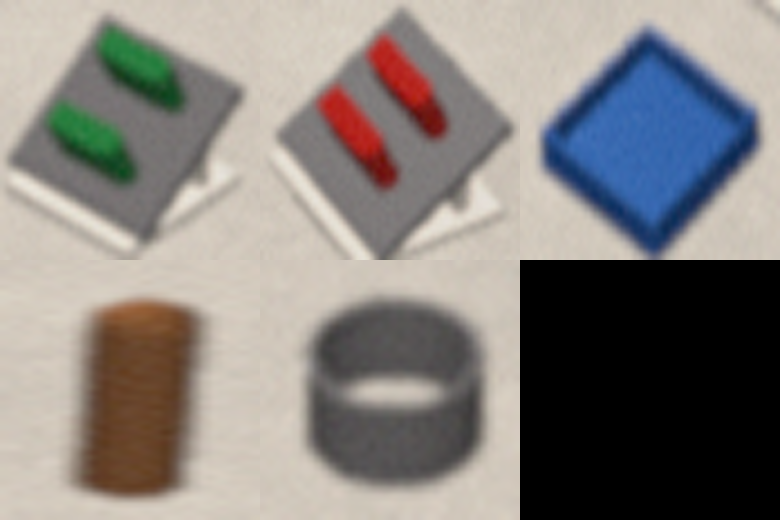

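```bash
cat >> h.py <<'E'
def Rt():
    q=manip.get_obs()['tool_rot']; return R.from_quat([q[1],q[2],q[3],q[0]]).as_matrix()
def gframe(yaw):
    c,s=np.cos(np.radians(yaw)),np.sin(np.radians(yaw))
    gz=np.array([-.5*c,-.5*s,np.cos(np.pi/6)]);gy=np.array([-s,c,0]);gx=np.cross(gy,gz);return np.stack([gx,gy,gz],1)
def plan(p,Rg):
    o=manip.get_obs();A=Rt();p=np.asarray(p)
    print('shift',(A.T@(p-o['eef_pos'])/.1).round(3),'turn',(R.from_matrix(A.T@Rg).as_rotvec()/(np.pi/2)).round(3),'pos',o['eef_pos'].round(4))
F=np.diag([-1.,1,-1])     # tool x,-world x ; y world y ; z down: gripper pose
def down(yaw):
    return R.from_euler('z',yaw,degrees=True).as_matrix()@F
def tool_from_g(yaw): return gframe(yaw)@F
E
python3 - <<'E'
from h import *
plan([.45,0,.33],down(0))
E
```

```text
shift [-4.211 -4.16  -1.163] turn [-0.   -0.   -0.23] pos [0.2028 0.5378 0.2135]
```

```bash
python3 -m creep '[[-0.4,-0.2,-0.6,0,0,-0.08,-1],[-0.6,-0.4,-0.8,0,0,-0.16,-1],[-0.8,-0.6,-1,0,0,-0.23,-1],[-1,-0.8,-1,0,0,-0.23,-1],[-1,-1,-1,0,0,-0.23,-1]]'; python3 -c "
from h import *
plan([.45,0,.33],down(0))"
```

```text
t: 0.67
eef_pos: [0.265, 0.4076, 0.3173]
tool_rot: [0.003, 0.001, 1.0, 0.001]
force: [1.2, 0.5, 0.3]
gripper_width: 1.0
shift [-1.857 -4.072 -0.127] turn [ 0.002  0.004 -0.001] pos [0.265  0.4076 0.3173]
```

```bash
python3 -m creep '[[-0.4,-1,0,0,0,0,-1],[-0.4,-1,0,0,0,0,-1],[-0.4,-1,0,0,0,0,-1],[-0.4,-1,0,0,0,0,-1],[-0.4,-1,0,0,0,0,-1]]';python3 -m creep '[[-0.4,-1,0,0,0,0,-1],[-0.4,-1,0,0,0,0,-1],[-0.4,-1,0,0,0,0,-1],[-0.4,-1,0,0,0,0,-1],[-0.4,-1,0,0,0,0,-1]]';python3 -m creep '[[-0.4,-1,0,0,0,0,-1],[-0.4,-1,0,0,0,0,-1],[-0.4,-1,0,0,0,0,-1],[-0.4,-1,0,0,0,0,-1],[-0.4,-1,0,0,0,0,-1]]';python3 -m creep '[[-0.6,-1,-0.1,0,0,0,-1],[-0.6,-1,-0.1,0,0,0,-1],[-0.6,-1,-0.1,0,0,0,-1],[-0.6,-1,-0.1,0,0,0,-1],[-0.6,-1,-0.1,0,0,0,-1]]'; python3 -c "
from h import *
plan([.45,0,.33],down(0))
c=cap('wrist');save('w1',c['pixels'])"
```

```text
t: 1.08
eef_pos: [0.3018, 0.3083, 0.3141]
tool_rot: [0.0, 0.001, 1.0, 0.0]
force: [0.1, -0.6, 0.5]
gripper_width: 0.999
t: 1.5
eef_pos: [0.3416, 0.2093, 0.3139]
tool_rot: [-0.0, 0.001, 1.0, 0.0]
force: [0.9, -0.2, -0.8]
gripper_width: 1.0
t: 1.92
eef_pos: [0.3816, 0.1098, 0.3138]
tool_rot: [-0.0, 0.0, 1.0, 0.0]
force: [0.3, 0.5, -0.1]
gripper_width: 1.0
t: 2.33
eef_pos: [0.4419, 0.0101, 0.3236]
tool_rot: [-0.001, -0.0, 1.0, 0.001]
force: [0.7, 0.8, 0.4]
gripper_width: 0.999
shift [-0.081 -0.101 -0.064] turn [ 0.001 -0.001  0.   ] pos [0.4419 0.0101 0.3236]
```

View pics/w1.png

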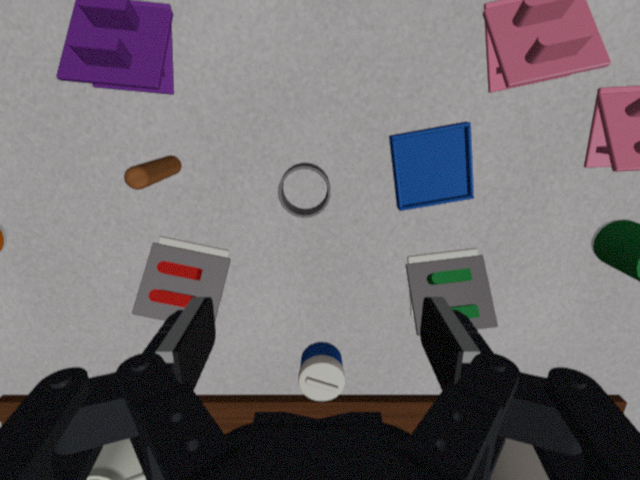

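Run:
```python
from h import *
from scipy.optimize import least_squares
for n in('wrist','top','side'):
    c=cap(n);P=cloud(c);im=c['pixels'];hsv=cv2.cvtColor(im,cv2.COLOR_RGB2HSV);H,S,V=[hsv[...,i].astype(int) for i in range(3)]
    a,b,x,y={'wrist':(110,140,195,200),'top':(385,250,412,276),'side':(350,278,378,330)}[n]
    m=np.zeros((480,640),bool);m[b:y,a:x]=((S>90)&(H<20))[b:y,a:x]
    m2=cv2.erode(m.astype(np.uint8),np.ones((3,3)))>0
    q=P[m2];q=q[(q[:,2]>.015)&(q[:,2]<.092)]
    r=least_squares(lambda t:np.hypot(q[:,0]-t[0],q[:,1]-t[1])-.013,q[:,:2].mean(0)+.005*(q[:,:2].mean(0)-c['o'][:2]),loss='soft_l1',f_scale=.002)
    print(n,'peg',r.x,len(q),np.sqrt(np.mean(r.fun**2)),'zmax',P[m2][:,2].max())
    vv,uu=np.nonzero(m)
    rows=np.stack([uu,vv],1)
    mm=rows.mean(0);d=np.linalg.svd(rows-mm,full_matrices=False)[2][0];s=(rows-mm)@d
    for e in (s.min(),s.max()):print('   end',mm+d*e)
    print('   centroid ray at z=.055',mm,onz(c,*mm,.055))
    m=np.zeros((480,640),bool);mk=((S>120)&(abs(H-110)<15))
    a,b,x,y={'wrist':(370,110,490,220),'top':(262,246,304,288),'side':(252,240,310,275)}[n]
    m[b:y,a:x]=mk[b:y,a:x]
    cs=max(cv2.findContours(m.astype(np.uint8),0,2)[0],key=cv2.contourArea)
    bx=cv2.approxPolyDP(cs,6,True)[:,0]
    # floor points by depth
    q=P[m];q=q[abs(q[:,2]-.005)<.004] if n!='top' else q[(q[:,2]<.03)&(q[:,2]>-.01)]
    print(n,'tray floor depth mean',q.mean(0),'corners@.018',[onz(c,*k,.018)[:2].round(4).tolist() for k in bx],'mean',np.mean([onz(c,*k,.018)[:2] for k in bx],0))
    a,b,x,y={'wrist':(270,155,340,225),'top':(322,240,354,272),'side':(308,262,344,296)}[n]
    q=P[b:y,a:x].reshape(-1,3);q=q[(q[:,2]>.028)&(q[:,2]<.04)];r=(q.min(0)+q.max(0))/2;print(n,'ring',r)
```

```text
wrist peg [ 0.42800341 -0.18508994] 478 0.00034170852100616814 zmax 0.48351493276864255
   end [178.88096369 162.65046371]
   end [124.69480406 181.10382757]
   centroid ray at z=.055 [150.87023593 172.18965517] [ 0.42941403 -0.18795517  0.055     ]
wrist tray floor depth mean [0.42979472 0.16222243 0.00473605] corners@.018 [[0.3739, 0.1981], [0.3909, 0.1009], [0.4846, 0.1188], [0.4681, 0.2158]] mean [0.42935742 0.1583952 ]
wrist ring [ 0.4581637  -0.00751949  0.03271922]
top peg [ 0.43270535 -0.18670093] 15 0.0005064942868671148 zmax 1.598260417627311
   end [403.82103316 258.77542851]
   end [393.19446349 267.24401704]
   centroid ray at z=.055 [398.56321839 262.96551724] [ 0.43207499 -0.18587366  0.055     ]
top tray floor depth mean [0.43473345 0.1607298  0.00653051] corners@.018 [[0.4866, 0.1216], [0.47, 0.2132], [0.3782, 0.1957], [0.3946, 0.114]] mean [0.43233216 0.16111324]
top ring [ 0.45714294 -0.00963386  0.03396642]
side peg [ 0.43071642 -0.18376485] 148 0.0019678869354083192 zmax 0.9345098999225252
   end [365.07828982 286.00357723]
   end [363.33935573 324.06119803]
   centroid ray at z=.055 [364.20655738 305.08196721] [ 0.43003861 -0.18483902  0.055     ]
side tray floor depth mean [0.43633948 0.16739262 0.0059689 ] corners@.018 [[0.3778, 0.1943], [0.3865, 0.0921], [0.4849, 0.124], [0.4636, 0.2105]] mean [0.42819541 0.15522883]
side ring [ 0.46039208 -0.00667104  0.03395273]
```

```bash
python3 -m creep '[[0.1,-1,0.3,0,0,0,-1],[0.1,-1,0.3,0,0,0,-1],[0.1,-1,0.3,0,0,0,-1],[0.1,-1,0.3,0,0,0,-1],[0.1,-1,0.3,0,0,0,-1]]';python3 -m creep '[[0,-0.95,0.9,0,0,0,-1],[0,-0.95,0.9,0,0,0,-1],[0,-0.95,0.9,0,0,0,-1],[0,-0.95,0.9,0,0,0,-1],[0,-0.95,0.9,0,0,0,-1]]'; python3 -c "
from h import *
plan([.429,-.185,.073],down(0))
c=cap('wrist');save('w2',c['pixels'])"
```

```text
t: 2.95
eef_pos: [0.4311, -0.0902, 0.2936]
tool_rot: [-0.0, 0.0, 1.0, 0.0]
force: [0.3, 0.3, -0.6]
gripper_width: 0.999
t: 3.37
eef_pos: [0.4309, -0.1848, 0.2023]
tool_rot: [-0.001, 0.0, 1.0, 0.001]
force: [-0.4, 0.3, -0.5]
gripper_width: 1.002
shift [ 0.015 -0.006  1.293] turn [ 0.002 -0.002 -0.   ] pos [ 0.4309 -0.1848  0.2023]
```

View pics/w2.png

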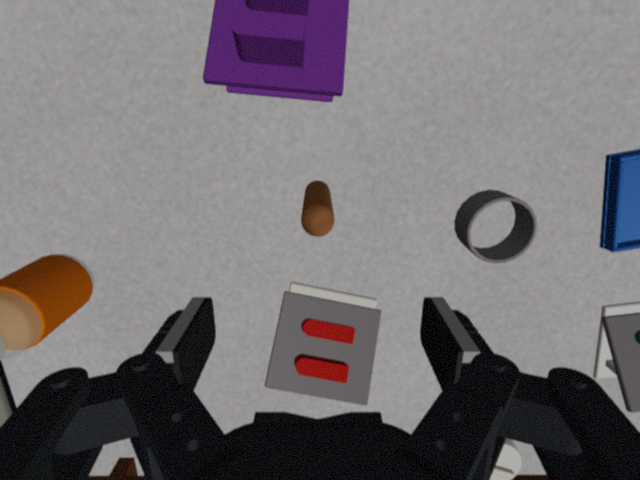

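```bash
cat >> h.py <<'E'
def gauge(c,roi,kind,yawg):
    a,b,x,y=roi;P=cloud(c);hsv=cv2.cvtColor(c['pixels'],cv2.COLOR_RGB2HSV).astype(int);H,S=hsv[...,0],hsv[...,1]
    box=np.zeros((480,640),bool);box[b:y,a:x]=1
    jm=box&(S>100)&((abs(H-65)<20) if kind=='go' else ((H<10)|(H>170)))
    pm=box&(S<50)&(P[...,2]>.008)&(P[...,2]<.075)
    q=P[pm]
    G=gframe(yawg)
    for it in range(6):
        m=np.median(q,0) if it==0 else q.mean(0);n=G[:,2] if it<2 else np.linalg.svd(q-m,full_matrices=False)[2][2]
        n=n*np.sign(n[2]);h=(P-m)@n;q=P[pm&(abs(h)<(.006 if it<2 else .003))]
    # yaw from jaws' tops
    tops=jm&(abs(h-.030)<.004)
    k,lab,st,ce=cv2.connectedComponentsWithStats(tops.astype(np.uint8))
    T=[P[lab==i] for i in range(1,k) if st[i,4]>30]
    for t in T:
        rect=cv2.minAreaRect(((t-m)@G[:,:2]).astype(np.float32)); print('  jaw top g-rect',np.round(rect[0],4),np.round(rect[1],4),rect[2], len(t))
    out=((P-m)@G)[pm&(abs(h)<.003)]
    rect=cv2.minAreaRect(out[:,:2].astype(np.float32));print('  plate rect',np.round(rect[0],4),np.round(rect[1],4),rect[2],'n yaw',np.degrees(np.arctan2(-n[1],-n[0])).round(1),'tilt',np.degrees(np.arccos(n[2])).round(1))
    print('  plate centre world',(m+G@np.array([*rect[0],0])).round(4))
    if len(T)==2: 
        jc=np.mean([cv2.minAreaRect(((t-m)@G[:,:2]).astype(np.float32))[0] for t in T],0); hh=np.mean([((t-m)@n).mean() for t in T])
        print('  jaws centre world (y+4mm)',(m+G@np.array([jc[0],jc[1]+.004,0])).round(4),'toph',hh.round(4))
E
python3 - <<'E'
from h import *
c=cap('wrist');gauge(c,(250,280,400,410),'nogo',-12)
E
```

```text
jaw top g-rect [-0.0189 -0.0023] [0.0522 0.0161] 89.35282135009766 839
  jaw top g-rect [ 0.0182 -0.0029] [0.0521 0.0165] 89.1522216796875 915
  plate rect [-0.0003  0.0012] [0.1101 0.1   ] 89.40167236328125 n yaw -12.8 tilt 30.0
  plate centre world [ 0.5878 -0.1769  0.0376]
  jaws centre world (y+4mm) [ 0.5878 -0.1767  0.0376] toph 0.03
```

```bash
python3 -m creep '[[0.02,0,1,0,0,0,-1],[0.02,0,1,0,0,0,-1],[0.02,0,1,0,0,0,-1],[0.02,0,1,0,0,0,-1],[0.02,0,1,0,0,0,-1]]'; python3 -c "
from h import *
plan([.429,-.185,.073],down(0))
c=cap('wrist');save('w3',c['pixels'])"
```

```text
t: 3.88
eef_pos: [0.4305, -0.1848, 0.1051]
tool_rot: [0.0, -0.001, 1.0, -0.0]
force: [0.6, 0.0, 1.2]
gripper_width: 1.0
shift [ 0.015 -0.002  0.321] turn [-0.     0.001  0.002] pos [ 0.4305 -0.1848  0.1051]
```

View pics/w3.png

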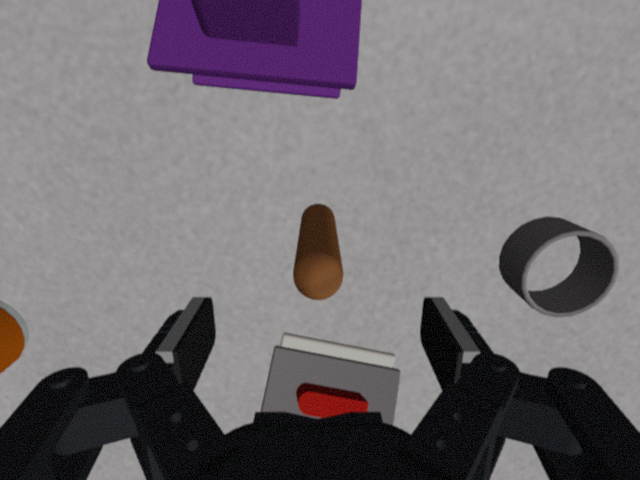

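```bash
python3 -m creep '[[0.01,0,0.2,0,0,0,-1],[0.01,0,0.32,0,0,0,-1],[0.01,0,0.32,0,0,0,-1],[0.01,0,0.32,0,0,0,-0.2],[0.01,0,0.32,0,0,0,1]]';python3 -m creep '[[0,0,0,0,0,0,1],[0,0,0,0,0,0,1],[0,0,0,0,0,0,1],[0,0,0,0,0,0,1],[0,0,0,0,0,0,1]]'; python3 -m creep '[[0,0,0,0,0,0,1],[0,0,0,0,0,0,1],[0,0,0,0,0,0,1],[0,0,0,0,0,0,1],[0,0,0,0,0,0,1]]';python3 -c "
from h import *
plan([.429,-.185,.073],down(0))
c=cap('wrist');save('w4',c['pixels'])"
```

```text
t: 4.35
eef_pos: [0.4301, -0.1866, 0.0741]
tool_rot: [0.002, -0.0, 1.0, -0.001]
force: [1.0, 0.2, -0.2]
gripper_width: 0.748
t: 4.77
eef_pos: [0.4294, -0.1863, 0.073]
tool_rot: [0.001, -0.0, 1.0, -0.001]
force: [-0.3, 1.3, 5.6]
gripper_width: 0.271
t: 5.18
eef_pos: [0.4294, -0.1863, 0.073]
tool_rot: [0.001, -0.0, 1.0, -0.0]
force: [-0.5, 1.0, 6.4]
gripper_width: 0.279
shift [0.004 0.013 0.   ] turn [-0.001  0.001  0.   ] pos [ 0.4294 -0.1863  0.073 ]
```

View pics/w4.png

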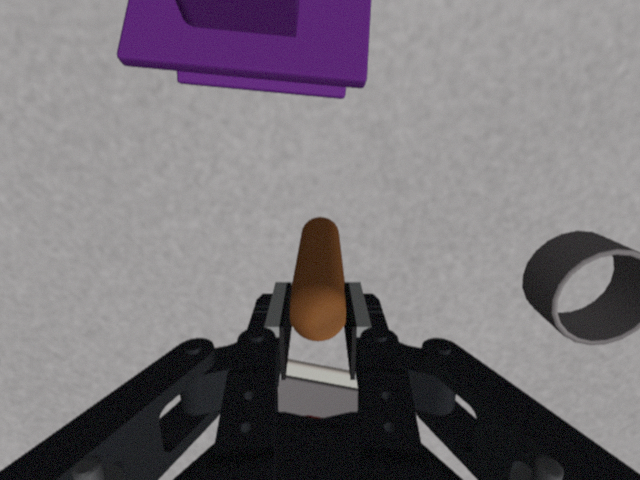

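```bash
python3 -m creep '[[0,0,-0.2,0,0,0,1],[0,0,-0.6,0,0,0,1],[0,0,-1,0,0,0,1],[0,0,-1,0,0,0,1],[0,0,-1,0,0,0,1]]';python3 -m creep '[[-0.3,0.5,-0.8,0,0,0,1],[-0.4,1,-0.8,0,0,0,1],[-0.4,1,-0.8,0,0,0,1],[-0.4,1,-0.8,0,0,0,1],[-0.4,1,-0.8,0,0,0,1]]';python3 - <<'E'
from h import *
from scipy.optimize import least_squares
c=cap('wrist');save('w5',c['pixels'])
o=manip.get_obs();A=Rt();P=(cloud(c)-o['eef_pos'])@A
hsv=cv2.cvtColor(c['pixels'],cv2.COLOR_RGB2HSV).astype(int);m=np.zeros((480,640),bool);m[200:345,280:360]=((hsv[...,1]>90)&(hsv[...,0]<20))[200:345,280:360]
m=cv2.erode(m.astype(np.uint8),np.ones((5,5)))>0
q=P[m];q=q[(q[:,2]>-.015)&(q[:,2]<.075)]
def f(t):
    d=np.array([t[2],t[3],1.]);d/=np.linalg.norm(d);v=q-[t[0],t[1],.03];return np.linalg.norm(v-np.outer(v@d,d),axis=1)-.013
r=least_squares(f,[0,0,0,0],loss='soft_l1',f_scale=.001);print('peg at tool z=.03: x,y',r.x[:2].round(4),'tilt deg x,y',np.degrees(r.x[2:]).round(2),len(q),r.fun.std(), q[:,2].min(),q[:,2].max())
plan([.6,.19,.2],tool_from_g(8))
E
```

```text
t: 5.65
eef_pos: [0.4302, -0.1871, 0.1747]
tool_rot: [0.002, -0.0, 1.0, -0.002]
force: [-0.7, -0.5, -1.7]
gripper_width: 0.27
t: 6.07
eef_pos: [0.4694, -0.0837, 0.2524]
tool_rot: [0.001, -0.002, 1.0, -0.0]
force: [-0.3, 0.1, -0.7]
gripper_width: 0.27
peg at tool z=.03: x,y [-0.0006  0.0018] tilt deg x,y [-0.02  0.94] 1834 0.00020797768918849615 -0.014990930703148692 0.06294189998887235
shift [-1.326  2.744  0.509] turn [-0.023 -0.333 -0.085] pos [ 0.4684 -0.0849  0.2511]
```

View pics/w5.png

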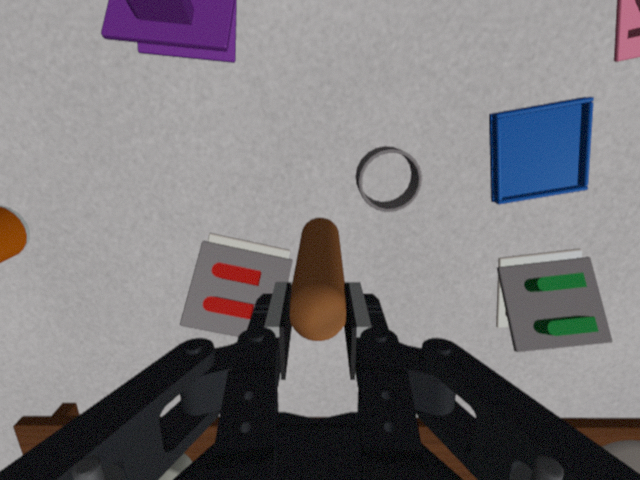

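Run:
```python
from h import *
c=cap('wrist');gauge(c,(485,245,620,355),'go',8);gauge(c,(175,230,292,340),'nogo',-12.6)
```

```text
jaw top g-rect [-0.0239 -0.0003] [0.053  0.0151] 89.21630859375 668
  jaw top g-rect [ 0.0237 -0.001 ] [0.0526 0.0162] 88.91454315185547 772
  plate rect [-0.0002  0.0031] [0.1111 0.1001] 89.48863220214844 n yaw 7.5 tilt 30.0
  plate centre world [0.6024 0.1951 0.0376]
  jaws centre world (y+4mm) [0.6025 0.1953 0.0376] toph 0.0299
  jaw top g-rect [-0.0134  0.0083] [0.0514 0.0158] 89.8890380859375 685
  jaw top g-rect [0.0234 0.0082] [0.0514 0.016 ] 89.62355041503906 731
  plate rect [0.0028 0.0118] [0.11   0.1043] 89.70842742919922 n yaw -12.7 tilt 30.0
  plate centre world [ 0.5858 -0.1765  0.0366]
  jaws centre world (y+4mm) [ 0.5877 -0.1765  0.0377] toph 0.03
```

```bash
cat >> h.py <<'E'
GO=(np.array([.6025,.1953,.0377]),7.4); NG=(np.array([.5878,-.1766,.0377]),-12.7)
OFF=np.array([.0006,.0025,-.073])
def pplan(g,x,y,h):
    o,yaw=g;G=gframe(yaw);plan(o+G@(np.array([x,y,h])-OFF),tool_from_g(yaw))
    e=manip.get_obs(); T=Rt(); foot=G.T@(e['eef_pos']+T@(np.array([-1,1,1])*[.0006,.0025,.073])-o); print('foot g now',foot.round(4),'axis tilt',np.degrees(np.arccos(-T[:,2]@G[:,2])).round(2),'F',(G.T@e['force']).round(1))
E
python3 -c "
from h import *
pplan(GO,0,-.058,.06)"
```

```text
shift [-0.768  2.12   0.975] turn [-0.021 -0.334 -0.079] pos [ 0.4677 -0.0856  0.2502]
foot g now [-0.0767 -0.2587  0.2054] axis tilt 30.14 F [-0.8 -0.2 -0.1]
```

```bash
python3 -m creep '[[-0.4,1,0.2,-0.02,-0.33,-0.08,1],[-0.4,1,0.2,-0.02,-0.33,-0.08,1],[-0.4,1,0.2,-0.02,-0.33,-0.08,1],[-0.4,1,0.2,-0.02,-0.33,-0.08,1],[-0.4,1,0.2,-0.02,-0.33,-0.08,1]]'; python3 -c "
from h import *
pplan(GO,0,-.058,.06)"
```

```text
t: 6.58
eef_pos: [0.5041, 0.0156, 0.226]
tool_rot: [0.255, -0.063, 0.965, 0.017]
force: [0.0, -0.0, -1.4]
gripper_width: 0.272
shift [-0.106  1.049  0.904] turn [ 0.    -0.005  0.001] pos [0.5041 0.0156 0.226 ]
foot g now [-0.0103 -0.1629  0.1504] axis tilt 0.43 F [-0.7 -0.  -1.3]
```

```bash
python3 -m creep '[[-0.05,0.4,0.2,0,-0.005,0,1],[-0.1,0.8,0.5,0,-0.005,0,1],[-0.1,1,0.8,0,-0.005,0,1],[-0.1,1,0.9,0,-0.005,0,1],[-0.1,1,0.9,0,-0.005,0,1]]'
python3 - <<'E'
from h import *
pplan(GO,0,-.058,.007)
c=cap('wrist');save('w6',c['pixels'])
E
```

```text
t: 7.0
eef_pos: [0.5452, 0.1204, 0.152]
tool_rot: [0.255, -0.063, 0.965, 0.016]
force: [-0.5, 0.6, -1.0]
gripper_width: 0.276
shift [-0.001  0.064  0.522] turn [-0.    -0.005  0.001] pos [0.5452 0.1204 0.152 ]
foot g now [-0.0003 -0.0644  0.0592] axis tilt 0.41 F [-0.8  0.6 -0.7]
```

View pics/w6.png

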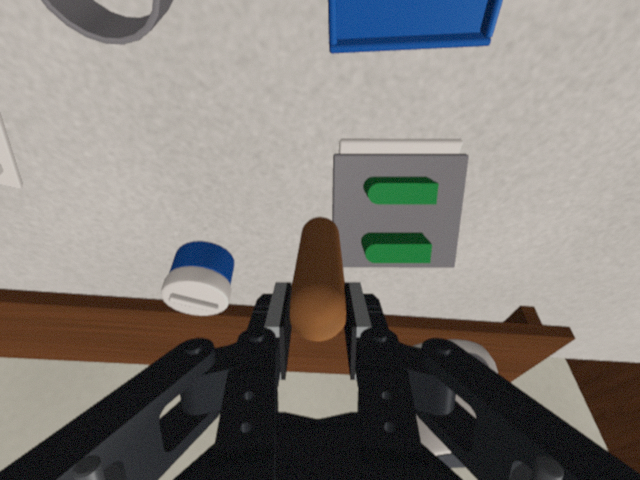

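Run:
```python
from h import *
c=cap('wrist');gauge(c,(328,130,480,275),'go',7.4)
o=manip.get_obs();A=Rt();P=(cloud(c)-o['eef_pos'])@A
from scipy.optimize import least_squares
hsv=cv2.cvtColor(c['pixels'],cv2.COLOR_RGB2HSV).astype(int);m=np.zeros((480,640),bool);m[200:345,280:360]=((hsv[...,1]>90)&(hsv[...,0]<20))[200:345,280:360]
m=cv2.erode(m.astype(np.uint8),np.ones((5,5)))>0
q=P[m];q=q[(q[:,2]>-.015)&(q[:,2]<.075)]
def f(t):
    d=np.array([t[2],t[3],1.]);d/=np.linalg.norm(d);v=q-[t[0],t[1],.03];return np.linalg.norm(v-np.outer(v@d,d),axis=1)-.013
r=least_squares(f,[0,0,0,0],loss='soft_l1',f_scale=.001);print(r.x[:2],np.degrees(r.x[2:]))
```

```text
jaw top g-rect [-0.0172 -0.004 ] [0.016  0.0522] 0.04072815179824829 1472
  jaw top g-rect [ 0.0308 -0.004 ] [0.052  0.0167] 89.7680892944336 1311
  plate rect [0.0071 0.0001] [0.1104 0.1   ] 89.9100570678711 n yaw 7.4 tilt 30.0
  plate centre world [0.6026 0.1956 0.0376]
  jaws centre world (y+4mm) [0.6024 0.1955 0.0374] toph 0.0299
[0.00262958 0.0013526 ] [0.52001212 0.99031079]
```

Run:
```python
from h import *
from scipy.optimize import least_squares
c=cap('wrist')
o=manip.get_obs();A=Rt();P=(cloud(c)-o['eef_pos'])@A
hsv=cv2.cvtColor(c['pixels'],cv2.COLOR_RGB2HSV).astype(int);m=np.zeros((480,640),bool);m[200:345,280:360]=((hsv[...,1]>90)&(hsv[...,0]<20))[200:345,280:360]
m=cv2.erode(m.astype(np.uint8),np.ones((5,5)))>0
for lo,hi in((-.015,.075),(.015,.075),(.03,.07),(-.01,.02)):
    q=P[m];q=q[(q[:,2]>lo)&(q[:,2]<hi)]
    def f(t):
        d=np.array([t[2],t[3],1.]);d/=np.linalg.norm(d);v=q-[t[0],t[1],.03];return np.linalg.norm(v-np.outer(v@d,d),axis=1)-.013
    r=least_squares(f,[0,0,0,0],loss='soft_l1',f_scale=.001);print(r.x[:2],np.degrees(r.x[2:]),len(q),r.fun.std(),q.min(0),q.max(0))
```

```text
[0.0021287  0.00112379] [0.45226853 0.99564912] 1927 0.00020790643365865366 [ 0.00921733 -0.00960302 -0.01499704] [0.0157654  0.01157972 0.06511841]
[0.00213608 0.0011239 ] [0.41262573 1.03487732] 894 0.00018638882241473005 [ 0.00982307 -0.00861349  0.01505825] [0.0157654  0.01157972 0.06511841]
[0.00213481 0.00113495] [0.41376072 0.99115583] 543 0.00018610595928730237 [ 0.00982307 -0.00820788  0.03000404] [0.0157654  0.01157972 0.06511841]
[0.00214245 0.00111194] [0.48816367 1.01158873] 941 0.00021479652495716802 [ 0.00921733 -0.00944024 -0.00983673] [0.01555388 0.01144264 0.01997494]
```

```bash
cat >> h.py <<'E'
from scipy.optimize import least_squares
def pegtool(c):
    T=np.array(c['tool_from_camera']);v,u=np.mgrid[:480,:640];z=c['range_z']
    P=np.stack([(u-c['cx'])/c['f']*z,(v-c['cy'])/c['f']*z,z],-1)@T[:3,:3].T+T[:3,3]
    hsv=cv2.cvtColor(c['pixels'],cv2.COLOR_RGB2HSV).astype(int);m=np.zeros((480,640),bool);m[200:345,280:360]=((hsv[...,1]>90)&(hsv[...,0]<20))[200:345,280:360]
    m=cv2.erode(m.astype(np.uint8),np.ones((5,5)))>0
    q=P[m];q=q[(q[:,2]>-.015)&(q[:,2]<.075)]
    def f(t):
        d=np.array([t[2],t[3],1.]);d/=np.linalg.norm(d);v=q-[t[0],t[1],.03];return np.linalg.norm(v-np.outer(v@d,d),axis=1)-.013
    r=least_squares(f,[0,0,0,0],loss='soft_l1',f_scale=.001);print('peg in tool xy@.03',r.x[:2].round(4),'slope deg',np.degrees(r.x[2:]).round(2),'foot xy',(r.x[:2]+.043*r.x[2:]).round(4))
E
python3 - <<'E'
from h import *
for i in range(3):
    c=cap('wrist');print(manip.get_obs()['eef_pos']);pegtool(c)
gauge(c,(328,130,480,275),'go',7.4)
E
```

```text
[0.54859181 0.11865138 0.15873574]
peg in tool xy@.03 [0.0006 0.0007] slope deg [0.32 0.96] foot xy [0.0009 0.0014]
[0.54891919 0.11867616 0.15936922]
peg in tool xy@.03 [0.0006 0.0007] slope deg [0.3  0.93] foot xy [0.0009 0.0014]
[0.54905819 0.11876238 0.15965295]
peg in tool xy@.03 [0.0006 0.0007] slope deg [0.35 0.96] foot xy [0.0009 0.0014]
  jaw top g-rect [-0.0175 -0.0035] [0.0519 0.0166] 89.94890594482422 1449
  jaw top g-rect [ 0.0301 -0.0035] [0.0163 0.0516] 0.0130919823423028 1274
  plate rect [0.0066 0.0006] [0.1101 0.0996] 89.97378540039062 n yaw 7.4 tilt 30.0
  plate centre world [0.6026 0.1954 0.0376]
  jaws centre world (y+4mm) [0.6024 0.1953 0.0374] toph 0.0299
```

```bash
python3 -m creep '[[0,0,0,0,0,0,1],[0,0,0,0,0,0,1],[0,0,0,0,0,0,1],[0,0,0,0,0,0,1],[0,0,0,0,0,0,1]]';python3 - <<'E'
from h import *
OFF[:]=[-.0009,.0014,-.073]
pplan(GO,0,-.058,.007)
print(manip.get_obs()['dq'])
E
```

```text
t: 7.72
eef_pos: [0.5486, 0.1201, 0.1588]
tool_rot: [0.26, -0.062, 0.963, 0.016]
force: [-0.5, -0.8, -0.1]
gripper_width: 0.269
shift [0.051 0.084 0.564] turn [-0.001  0.002  0.   ] pos [0.5486 0.1201 0.1588]
foot g now [ 0.0067 -0.0653  0.0634] axis tilt 0.24 F [-0.6 -0.8  0.3]
[ 0.00367454  0.00433777  0.00103935 -0.00099399 -0.00148037  0.00126387]
```

```bash
sed -i 's/^OFF=.*/OFF=np.array([-.0009,.0014,-.073])/; s/np.array(\[-1,1,1\])\*\[.0006,.0025,.073\]/OFF*[-1,1,-1]/' h.py
python3 -m creep '[[0.05,0,0.15,0,0,0,1],[0.05,0.02,0.3,0,0,0,1],[0.05,0.05,0.42,0,0,0,1],[0.05,0.08,0.48,0,0,0,1],[0.05,0.08,0.5,0,0,0,1]]';python3 -m creep '[[0,0,0,0,0,0,1],[0,0,0,0,0,0,1],[0,0,0,0,0,0,1],[0,0,0,0,0,0,1],[0,0,0,0,0,0,1]]';python3 - <<'E'
from h import *
pplan(GO,0,-.058,.007)
c=cap('wrist');save('w7',c['pixels']);pegtool(c);pplan(GO,0,-.058,.007);gauge(c,(328,130,500,285),'go',7.4)
E
```

```text
t: 8.13
eef_pos: [0.5677, 0.1311, 0.1116]
tool_rot: [0.259, -0.062, 0.964, 0.016]
force: [0.1, -0.0, -1.1]
gripper_width: 0.272
t: 8.55
eef_pos: [0.5684, 0.1306, 0.1134]
tool_rot: [0.26, -0.062, 0.963, 0.016]
force: [0.6, 0.6, -0.4]
gripper_width: 0.274
shift [0.004 0.004 0.067] turn [-0.001  0.003  0.   ] pos [0.5684 0.1306 0.1134]
foot g now [ 0.0007 -0.0586  0.0136] axis tilt 0.27 F [ 0.4  0.5 -0.7]
peg in tool xy@.03 [0.0007 0.0007] slope deg [0.34 0.95] foot xy [0.0009 0.0014]
shift [0.003 0.004 0.066] turn [-0.001  0.003  0.   ] pos [0.5683 0.1306 0.1133]
foot g now [ 0.0006 -0.0585  0.0136] axis tilt 0.26 F [-1.  -0.5 -0.5]
  jaw top g-rect [-0.0125 -0.0072] [0.0522 0.0163] 89.97090148925781 2104
  jaw top g-rect [ 0.0351 -0.0073] [0.0158 0.0518] 0.15901903808116913 1732
  plate rect [ 0.0098 -0.0023] [0.1086 0.0963] 89.75823211669922 n yaw 7.3 tilt 30.0
  plate centre world [0.6008 0.1961 0.0366]
  jaws centre world (y+4mm) [0.6022 0.1953 0.0373] toph 0.0299
```

View pics/w7.png

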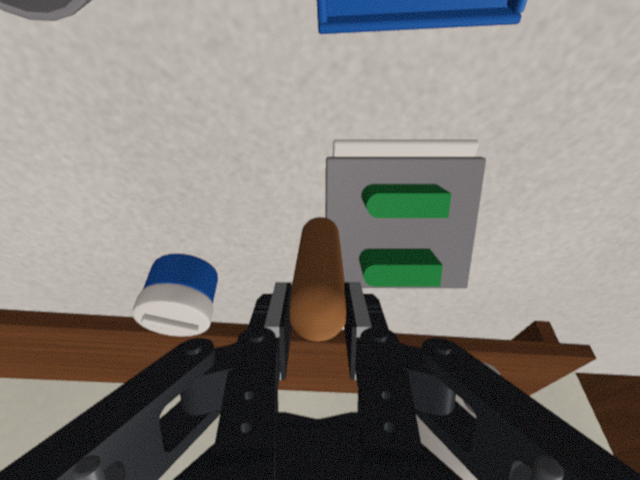

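```bash
python3 -m creep '[[0.01,0.02,0.04,0,0.003,0,1],[0.01,0.05,0.07,0,0.003,0,1],[0.01,0.08,0.07,0,0.003,0,1],[0.01,0.11,0.07,0,0.003,0,1],[0.01,0.14,0.07,0,0.003,0,1]]';python3 -m creep '[[0,0,0,0,0,0,1],[0,0,0,0,0,0,1],[0,0,0,0,0,0,1],[0,0,0,0,0,0,1],[0,0,0,0,0,0,1]]';python3 - <<'E'
from h import *
pplan(GO,0,.052,.006)
c=cap('wrist');save('w8',c['pixels']);pegtool(c)
E
```

```text
t: 9.02
eef_pos: [0.5688, 0.1453, 0.1059]
tool_rot: [0.257, -0.062, 0.964, 0.016]
force: [0.6, 0.2, -0.8]
gripper_width: 0.27
t: 9.43
eef_pos: [0.569, 0.1447, 0.1063]
tool_rot: [0.258, -0.062, 0.964, 0.016]
force: [-0.4, 0.4, -0.3]
gripper_width: 0.269
shift [-0.01   0.964  0.   ] turn [-0.001 -0.001  0.   ] pos [0.569  0.1447 0.1063]
foot g now [-0.0011 -0.0446  0.0062] axis tilt 0.14 F [-0.4  0.5 -0.1]
peg in tool xy@.03 [0.0007 0.0007] slope deg [0.33 0.92] foot xy [0.0009 0.0014]
```

View pics/w8.png

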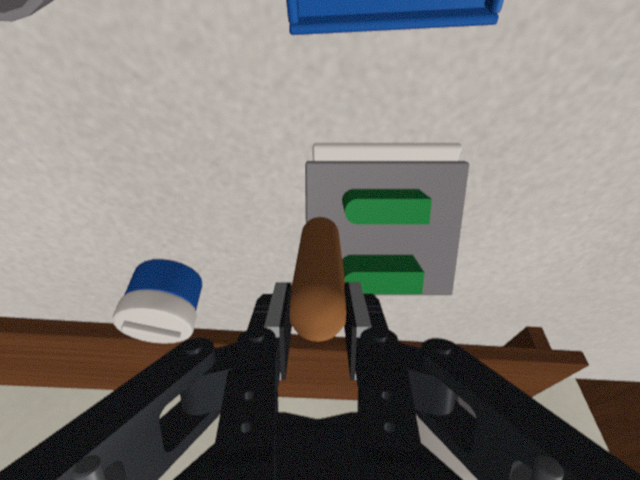

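```bash
python3 -m creep '[[-0.008,0.05,0,0,0,0,1],[-0.008,0.1,0,0,0,0,1],[-0.008,0.16,0,0,0,0,1],[-0.008,0.22,0,0,0,0,1],[-0.008,0.28,0,0,0,0,1]]';python3 - <<'E'
from h import *
pplan(GO,0,.052,.006)
E
```

```text
t: 9.9
eef_pos: [0.566, 0.1734, 0.1066]
tool_rot: [0.258, -0.062, 0.964, 0.016]
force: [0.7, -0.4, 0.1]
gripper_width: 0.27
shift [-0.003  0.676  0.   ] turn [-0.001 -0.001  0.   ] pos [0.566  0.1734 0.1066]
foot g now [-0.0004 -0.0157  0.0062] axis tilt 0.13 F [ 0.7 -0.5 -0.2]
```

```bash
python3 -m creep '[[0,0.06,0,0,0,0,1],[0,0.13,0,0,0,0,1],[0,0.2,0,0,0,0,1],[0,0.27,0,0,0,0,1],[0,0.34,0,0,0,0,1]]';python3 - <<'E'
from h import *
pplan(GO,0,.052,.006)
c=cap('wrist');save('w9',c['pixels']);pegtool(c)
E
```

```text
t: 10.32
eef_pos: [0.5615, 0.2073, 0.1065]
tool_rot: [0.258, -0.062, 0.964, 0.016]
force: [0.6, -0.8, -0.8]
gripper_width: 0.272
shift [-0.004  0.334  0.   ] turn [-0.001 -0.001  0.   ] pos [0.5615 0.2073 0.1065]
foot g now [-0.0005  0.0184  0.0061] axis tilt 0.13 F [ 0.  -0.9 -0.9]
peg in tool xy@.03 [0.0007 0.0007] slope deg [0.35 0.97] foot xy [0.001  0.0014]
```

```bash
python3 -m creep '[[0,0.07,0,0,0,0,1],[0,0.14,0,0,0,0,1],[0,0.22,0,0,0,0,1],[0,0.29,0,0,0,0,1],[0,0.35,0,0,0,0,1]]';python3 -m creep '[[0,0,0,0,0,0,1],[0,0,0,0,0,0,1],[0,0,0,0,0,0,1],[0,0,0,0,0,0,1],[0,0,0,0,0,0,1]]';python3 - <<'E'
from h import *
pplan(GO,0,.052,.006)
c=cap('wrist');save('w10',c['pixels']);pegtool(c)
E
```

```text
t: 10.78
eef_pos: [0.5571, 0.2418, 0.1064]
tool_rot: [0.258, -0.062, 0.964, 0.016]
force: [0.0, -1.1, -0.9]
gripper_width: 0.27
t: 11.2
eef_pos: [0.5573, 0.2408, 0.1064]
tool_rot: [0.258, -0.062, 0.964, 0.016]
force: [-0.4, -0.2, -1.1]
gripper_width: 0.27
shift [-0.003 -0.004 -0.   ] turn [-0.001 -0.001 -0.   ] pos [0.5573 0.2408 0.1064]
foot g now [-0.0004  0.0522  0.006 ] axis tilt 0.15 F [-0.9 -0.1 -0.8]
peg in tool xy@.03 [0.0007 0.0007] slope deg [0.33 0.93] foot xy [0.0009 0.0014]
```

View pics/w9.png

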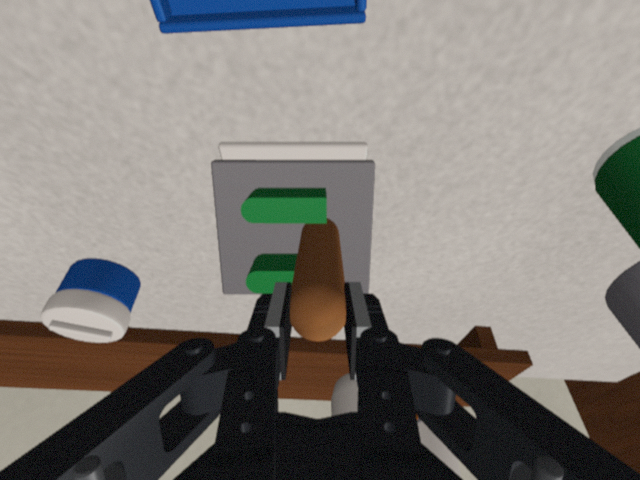

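View pics/w10.png

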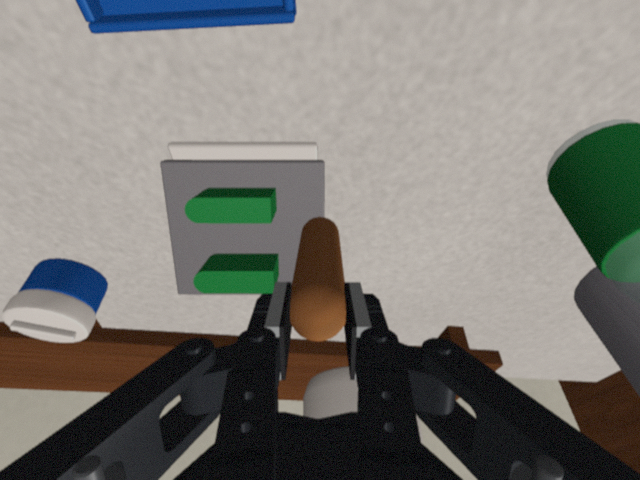

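```bash
python3 -m creep '[[0,0,-0.3,0,0,0,1],[0,0,-0.6,0,0,0,1],[0,0,-1,0,0,0,1],[0,-0.3,-1,0,0,0,1],[0,-0.6,-1,0,0,0,1]]';python3 -m creep '[[0,-1,0,0,0,0,1],[0,-1,0,0,0,0,1],[0,-1,0,0,0,0,1],[0,-1,0,0,0,0,1],[0,-1,0,0,0,0,1]]';python3 -m creep '[[0,-1,0,0,0,0,1],[0,-1,0,0,0,0,1],[0,-1,0,0,0,0,1],[0,-1,0,0,0,0,1],[0,-1,0,0,0,0,1]]';python3 - <<'E'
from h import *
pplan(NG,0,-.06,.06)
E
```

```text
t: 11.67
eef_pos: [0.5161, 0.1767, 0.1967]
tool_rot: [0.261, -0.065, 0.963, 0.016]
force: [-0.0, -0.6, -1.9]
gripper_width: 0.271
t: 12.08
eef_pos: [0.5284, 0.0747, 0.1935]
tool_rot: [0.258, -0.061, 0.964, 0.015]
force: [0.4, 0.5, 0.1]
gripper_width: 0.271
t: 12.5
eef_pos: [0.541, -0.0226, 0.1932]
tool_rot: [0.257, -0.062, 0.964, 0.016]
force: [0.2, -0.0, -0.7]
gripper_width: 0.269
shift [ 0.685 -1.938  0.069] turn [ 0.11  -0.001  0.193] pos [ 0.541  -0.0226  0.1932]
foot g now [0.0055 0.1533 0.1028] axis tilt 9.9 F [-0.1  0.1 -0.7]
```

```bash
python3 -m creep '[[0.3,-1,0,0.11,0,0.19,1],[0.3,-1,0,0.11,0,0.19,1],[0.3,-1,0,0.11,0,0.19,1],[0.3,-1,0,0.11,0,0.19,1],[0.3,-1,0,0.11,0,0.19,1]]';python3 - <<'E'
from h import *
pplan(NG,0,-.06,.06)
E
```

```text
t: 12.92
eef_pos: [0.528, -0.1235, 0.1783]
tool_rot: [0.256, 0.102, 0.961, -0.028]
force: [0.3, -1.1, 0.1]
gripper_width: 0.275
shift [ 0.095 -1.001  0.235] turn [ 0.002 -0.001  0.005] pos [ 0.528  -0.1235  0.1783]
foot g now [0.0086 0.0403 0.0838] axis tilt 0.19 F [ 0.6 -1.  -0.2]
```

```bash
python3 -m creep '[[0.09,-0.4,0,0,0,0.005,1],[0.09,-0.8,0,0,0,0.005,1],[0.09,-1,0.1,0,0,0.005,1],[0.09,-1,0.15,0,0,0.005,1],[0.09,-1,0.2,0,0,0.005,1]]';python3 -m creep '[[0,0,0,0,0,0,1],[0,0,0,0,0,0,1],[0,0,0,0,0,0,1],[0,0,0,0,0,0,1],[0,0,0,0,0,0,1]]';python3 - <<'E'
from h import *
pplan(NG,0,-.06,.006)
c=cap('wrist');save('w11',c['pixels']);pegtool(c);gauge(c,(328,130,500,285),'nogo',-12.7)
E
```

```text
t: 13.33
eef_pos: [0.5092, -0.2229, 0.157]
tool_rot: [0.257, 0.107, 0.96, -0.028]
force: [0.1, 0.4, -0.2]
gripper_width: 0.271
t: 13.75
eef_pos: [0.5091, -0.223, 0.1576]
tool_rot: [0.257, 0.107, 0.96, -0.028]
force: [0.1, -0.1, -1.1]
gripper_width: 0.274
shift [0.014 0.011 0.582] turn [ 0. -0. -0.] pos [ 0.5091 -0.223   0.1576]
foot g now [ 0.0014 -0.0611  0.0642] axis tilt 0.05 F [-0.4 -0.1 -1. ]
peg in tool xy@.03 [0.0006 0.0002] slope deg [0.35 0.9 ] foot xy [0.0008 0.0009]
  jaw top g-rect [-0.0103 -0.0051] [0.0526 0.0162] 89.48768615722656 1412
  jaw top g-rect [ 0.0268 -0.0054] [0.0521 0.0166] 89.94386291503906 1299
  plate rect [ 0.0079 -0.0011] [0.0994 0.1094] 0.08971528708934784 n yaw -12.8 tilt 30.0
  plate centre world [ 0.5876 -0.1763  0.0372]
  jaws centre world (y+4mm) [ 0.5879 -0.1765  0.0374] toph 0.0299
```

View pics/w11.png

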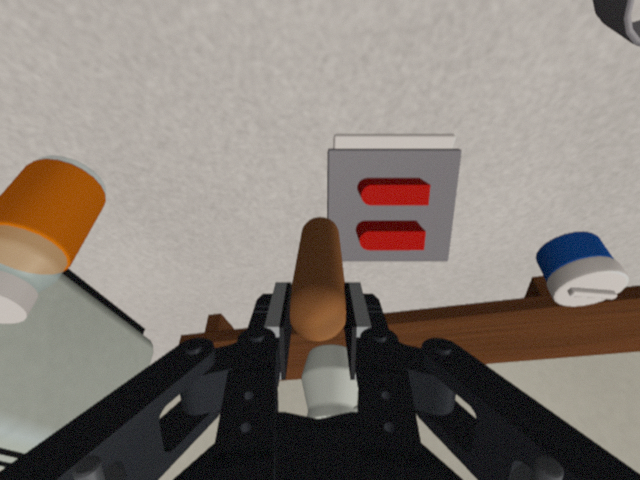

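```bash
python3 -m creep '[[0.01,0,0.12,0,0,0,1],[0.01,0,0.27,0,0,0,1],[0.01,0.01,0.42,0,0,0,1],[0.01,0.01,0.53,0,0,0,1],[0.01,0.01,0.575,0,0,0,1]]';python3 -m creep '[[0,0.02,0,0,0,0,1],[0,0.05,0,0,0,0,1],[0,0.09,0,0,0,0,1],[0,0.12,0,0,0,0,1],[0,0.12,0,0,0,0,1]]';python3 -m creep '[[0,0,0,0,0,0,1],[0,0,0,0,0,0,1],[0,0,0,0,0,0,1],[0,0,0,0,0,0,1],[0,0,0,0,0,0,1]]';python3 - <<'E'
from h import *
pplan(NG,0,-.032,.006)
c=cap('wrist');save('w12',c['pixels']);pegtool(c)
E
```

```text
t: 14.22
eef_pos: [0.5361, -0.2283, 0.1056]
tool_rot: [0.256, 0.108, 0.96, -0.028]
force: [0.3, -0.4, 0.3]
gripper_width: 0.275
t: 14.63
eef_pos: [0.539, -0.2165, 0.1076]
tool_rot: [0.257, 0.107, 0.96, -0.028]
force: [0.3, 0.6, -1.3]
gripper_width: 0.271
t: 15.05
eef_pos: [0.5388, -0.2173, 0.107]
tool_rot: [0.257, 0.108, 0.96, -0.028]
force: [0.6, -0.4, -0.3]
gripper_width: 0.274
shift [0.001 0.17  0.004] turn [ 0.    -0.    -0.001] pos [ 0.5388 -0.2173  0.107 ]
foot g now [ 0.     -0.049   0.0064] axis tilt 0.04 F [ 0.5 -0.2 -0.6]
peg in tool xy@.03 [0.0006 0.0003] slope deg [0.34 1.17] foot xy [0.0008 0.0012]
```

View pics/w12.png

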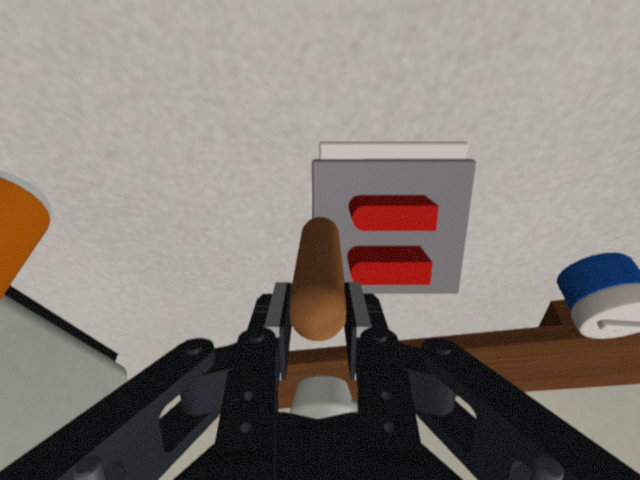

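```bash
python3 -m creep '[[0,0.04,0,0,0,0,1],[0,0.08,0,0,0,0,1],[0,0.11,0,0,0,0,1],[0,0.14,0,0,0,0,1],[0,0.16,0,0,0,0,1]]';python3 - <<'E'
from h import *
pplan(NG,0,-.032,.006)
E
```

```text
t: 15.52
eef_pos: [0.5424, -0.2009, 0.1069]
tool_rot: [0.257, 0.108, 0.96, -0.028]
force: [0.4, 0.3, -1.3]
gripper_width: 0.272
shift [-0.     0.003  0.004] turn [ 0.    -0.001 -0.001] pos [ 0.5424 -0.2009  0.1069]
foot g now [-0.0001 -0.0322  0.0064] axis tilt 0.06 F [-0.3  0.4 -1.3]
```

```bash
python3 -m creep '[[0,0.01,0,0,0,0,1],[0,0.01,0,0,0,0,1],[0,0.02,0,0,0,0,1],[0,0.02,0,0,0,0,1],[0,0.02,0,0,0,0,1]]';python3 - <<'E'
from h import *
pplan(NG,0,-.032,.006)
E
```

```text
t: 15.93
eef_pos: [0.5429, -0.1998, 0.1071]
tool_rot: [0.257, 0.108, 0.96, -0.028]
force: [-1.2, -0.5, -0.6]
gripper_width: 0.272
shift [ 0.002 -0.009  0.004] turn [ 0.    -0.    -0.001] pos [ 0.5429 -0.1998  0.1071]
foot g now [ 0.0002 -0.0311  0.0064] axis tilt 0.03 F [-1.2 -0.8  0. ]
```

```bash
python3 -m creep '[[0,0.01,0,0,0,0,1],[0,0.015,0,0,0,0,1],[0,0.02,0,0,0,0,1],[0,0.02,0,0,0,0,1],[0,0.02,0,0,0,0,1]]';python3 - <<'E'
from h import *
pplan(NG,0,-.032,.006)
c=cap('wrist');save('w13',c['pixels']);pegtool(c)
E
```

```text
t: 16.35
eef_pos: [0.5434, -0.1987, 0.1073]
tool_rot: [0.257, 0.108, 0.96, -0.029]
force: [-2.0, -3.8, -0.3]
gripper_width: 0.272
shift [ 0.006 -0.021  0.005] turn [-0.001  0.    -0.001] pos [ 0.5434 -0.1987  0.1073]
foot g now [ 0.0006 -0.0301  0.0065] axis tilt 0.09 F [-1.1 -4.2  0.3]
peg in tool xy@.03 [0.0031 0.0044] slope deg [5.02 9.77] foot xy [0.0069 0.0117]
```

View pics/w13.png

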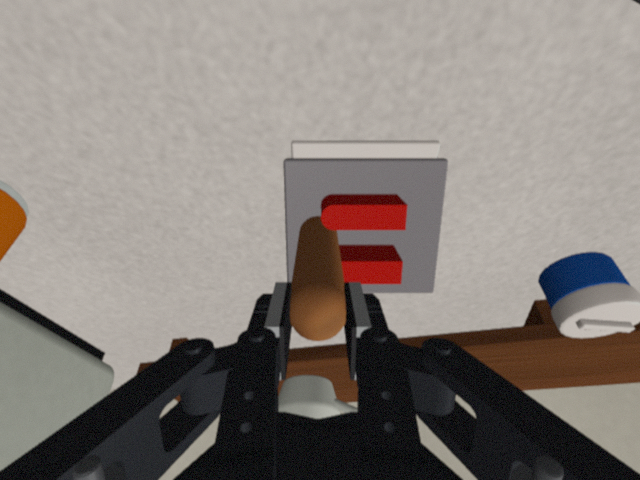

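```bash
python3 -m creep '[[0,0.01,0,0,0,0,1],[0,0.015,0,0,0,0,1],[0,0.015,0,0,0,0,1],[0,0.015,0,0,0,0,1],[0,0.015,0,0,0,0,1]]';python3 -m creep '[[0,0,0,0,0,0,1],[0,0,0,0,0,0,1],[0,0,0,0,0,0,1],[0,0,0,0,0,0,1],[0,0,0,0,0,0,1]]';python3 - <<'E'
from h import *
pplan(NG,0,-.032,.006)
E
```

```text
t: 16.82
eef_pos: [0.5438, -0.198, 0.1076]
tool_rot: [0.258, 0.108, 0.96, -0.03]
force: [-2.2, -7.2, -0.5]
gripper_width: 0.273
t: 17.23
eef_pos: [0.5438, -0.1981, 0.1076]
tool_rot: [0.258, 0.108, 0.96, -0.03]
force: [-2.3, -6.9, -1.5]
gripper_width: 0.271
shift [ 0.009 -0.028  0.006] turn [-0.002  0.001 -0.001] pos [ 0.5438 -0.1981  0.1076]
foot g now [ 0.001  -0.0294  0.0066] axis tilt 0.18 F [-1.4 -7.3 -0.9]
```

```bash
python3 -m creep '[[0,0,0,0,0,0,1],[0,0,0,0,0,0,1],[0,0,0,0,0,0,1],[0,0,0,0,0,0,1],[0,0,0,0,0,0,1]]';python3 -m creep '[[0,-0.06,0,0,0,0,1],[0,-0.12,0,0,0,0,1],[0,-0.2,0,0,0,0,1],[0,-0.25,0,0,0,0,1],[0,-0.25,0,0,0,0,1]]';python3 - <<'E'
from h import *
c=cap('wrist');save('w14',c['pixels']);pegtool(c)
pplan(NG,0,-.032,.006)
E
```

```text
t: 17.65
eef_pos: [0.5438, -0.1981, 0.1076]
tool_rot: [0.258, 0.108, 0.96, -0.03]
force: [-1.6, -7.6, -0.2]
gripper_width: 0.273
t: 18.07
eef_pos: [0.5379, -0.2217, 0.107]
tool_rot: [0.257, 0.108, 0.96, -0.028]
force: [-0.5, -0.0, -1.3]
gripper_width: 0.27
peg in tool xy@.03 [0.0006 0.0002] slope deg [0.31 0.81] foot xy [0.0008 0.0008]
shift [0.001 0.21  0.004] turn [ 0.    -0.001 -0.002] pos [ 0.5379 -0.2211  0.1069]
foot g now [-0.     -0.053   0.0064] axis tilt 0.05 F [ 0.1  0.5 -0.8]
```

```bash
python3 -m creep '[[0,0,-0.3,0,0,0,1],[0,0,-0.7,0,0,0,1],[0,0,-1,0,0,0,1],[0,0,-1,0,0,0,1],[0,0,-1,0,0,0,1]]';python3 - <<'E'
from h import *
plan([.43,.159,.2],down(0))
E
```

```text
t: 18.53
eef_pos: [0.4899, -0.2103, 0.1959]
tool_rot: [0.259, 0.108, 0.959, -0.03]
force: [0.6, -0.4, -1.5]
gripper_width: 0.272
shift [ 1.189  3.468 -0.744] turn [-0.038  0.334 -0.139] pos [ 0.4899 -0.2103  0.1959]
```

```bash
python3 -m creep '[[0.2,0.4,-0.5,-0.04,0.33,-0.14,1],[0.3,1,-0.5,-0.04,0.33,-0.14,1],[0.3,1,-0.5,-0.04,0.33,-0.14,1],[0.3,1,-0.5,-0.04,0.33,-0.14,1],[0.3,1,-0.5,-0.04,0.33,-0.14,1]]';python3 - <<'E'
from h import *
plan([.43,.159,.2],down(0))
E
```

```text
t: 18.95
eef_pos: [0.463, -0.0987, 0.2219]
tool_rot: [-0.001, -0.005, 1.0, 0.003]
force: [0.6, -0.1, -0.4]
gripper_width: 0.27
shift [0.304 2.579 0.233] turn [ 0.003 -0.001  0.006] pos [ 0.463  -0.0987  0.2219]
```

```bash
python3 -m creep '[[0.1,1,0,0,0,0,1],[0.1,1,0,0,0,0,1],[0.1,1,0,0,0,0,1],[0.1,1,0,0,0,0,1],[0.1,1,0,0,0,0,1]]';python3 -m creep '[[0.1,1,0,0,0,0,1],[0.1,1,0,0,0,0,1],[0.1,1,0,0,0,0,1],[0.1,1,0,0,0,0,1],[0.1,1,0,0,0,0,1]]';python3 -m creep '[[0.1,0.3,0.2,0,0,0,1],[0.1,0.5,0.4,0,0,0,1],[0.1,0.5,0.5,0,0,0,1],[0.1,0.5,0.5,0,0,0,1],[0.1,0.5,0.5,0,0,0,1]]';python3 -m creep '[[0,0,0,0,0,0,1],[0,0,0,0,0,0,1],[0,0,0,0,0,0,1],[0,0,0,0,0,0,1],[0,0,0,0,0,0,1]]';python3 - <<'E'
from h import *
plan([.43,.159,.078],down(0))
c=cap('wrist');save('w15',c['pixels']);pegtool(c)
P=cloud(c);hsv=cv2.cvtColor(c['pixels'],cv2.COLOR_RGB2HSV).astype(int);m=(hsv[...,1]>120)&(abs(hsv[...,0]-110)<15)
m[:, :180]=0;m[:,470:]=0;m[300:]=0
q=P[m&(abs(P[...,2]-.018)<.003)];r=cv2.minAreaRect(q[:,:2].astype(np.float32));print('rim',r)
q=P[m&(abs(P[...,2]-.005)<.003)];r=cv2.minAreaRect(q[:,:2].astype(np.float32));print('floor',r,q[:,2].mean())
E
```

```text
t: 19.37
eef_pos: [0.451, 0.0002, 0.221]
tool_rot: [0.0, -0.003, 1.0, 0.003]
force: [0.4, -1.1, -0.7]
gripper_width: 0.271
t: 19.78
eef_pos: [0.4413, 0.0987, 0.2223]
tool_rot: [0.001, -0.002, 1.0, 0.002]
force: [0.1, 0.1, -0.2]
gripper_width: 0.273
t: 20.2
eef_pos: [0.4314, 0.1478, 0.1727]
tool_rot: [0.001, -0.001, 1.0, 0.002]
force: [0.2, -0.1, 0.2]
gripper_width: 0.27
t: 20.62
eef_pos: [0.4315, 0.1491, 0.1736]
tool_rot: [0.002, -0.001, 1.0, 0.002]
force: [0.1, -0.3, -1.4]
gripper_width: 0.268
shift [0.019 0.095 0.957] turn [0.003 0.003 0.002] pos [0.4315 0.1491 0.1736]
peg in tool xy@.03 [0.0005 0.0005] slope deg [0.12 0.92] foot xy [0.0006 0.0012]
rim ((0.4298088848590851, 0.16038575768470764), (0.0992148146033287, 0.09833851456642151), 10.100828170776367)
floor ((0.4314630329608917, 0.16055527329444885), (0.08985570818185806, 0.09106138348579407), 10.186750411987305) 0.00477178402865265
```

View pics/w15.png

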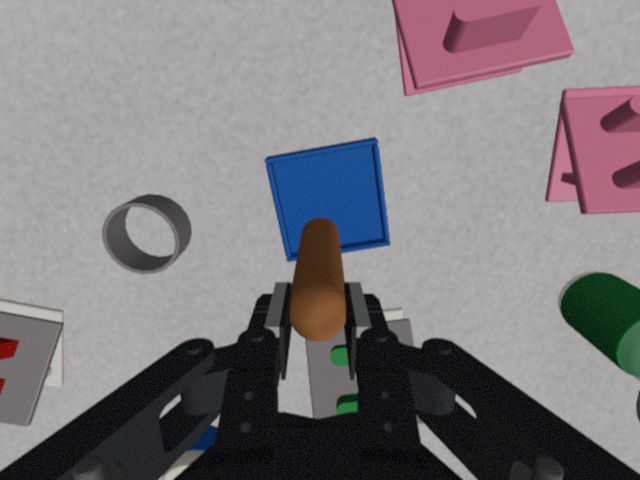

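```bash
python3 -m creep '[[0.01,0.1,0.3,0.003,0.003,0,1],[0.01,0.1,0.6,0.003,0.003,0,1],[0.01,0.1,0.8,0.003,0.003,0,1],[0.01,0.1,0.88,0.003,0.003,0,1],[0.01,0.1,0.91,0.003,0.003,0,1]]';python3 -m creep '[[0,0,0,0,0,0,1],[0,0,0,0,0,0,1],[0,0,0,0,0,0,1],[0,0,0,0,0,0,1],[0,0,0,0,0,0,1]]';python3 - <<'E'
from h import *
plan([.43,.159,.078],down(0))
c=cap('wrist');save('w16',c['pixels']);pegtool(c)
E
```

```text
t: 21.08
eef_pos: [0.4291, 0.1597, 0.0808]
tool_rot: [-0.002, -0.002, 1.0, -0.0]
force: [-0.4, -0.2, -0.8]
gripper_width: 0.274
t: 21.5
eef_pos: [0.4311, 0.1598, 0.0831]
tool_rot: [0.0, -0.002, 1.0, 0.0]
force: [-0.2, 0.4, -0.2]
gripper_width: 0.269
shift [ 0.011 -0.008  0.051] turn [0.    0.    0.002] pos [0.4311 0.1598 0.0831]
peg in tool xy@.03 [0.0005 0.0005] slope deg [0.16 0.96] foot xy [0.0007 0.0013]
```

View pics/w16.png

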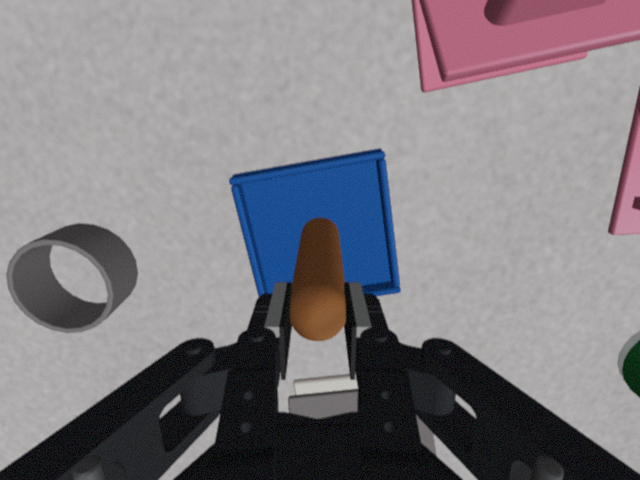

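```bash
python3 -m creep '[[0,0,0.01,0,0,0,1],[0,0,0.02,0,0,0,1],[0,0,0.03,0,0,0,1],[0,0,0.04,0,0,0,1],[0,0,0.045,0,0,0,1]]';python3 -m creep '[[0,0,0.005,0,0,0,1],[0,0,0.005,0,0,0,1],[0,0,0.005,0,0,0,1],[0,0,0.005,0,0,0,1],[0,0,0.005,0,0,0,1]]';python3 -c "
from h import *
print(manip.get_obs()['force'],manip.get_obs()['eef_pos'])"
```

```text
t: 21.97
eef_pos: [0.4309, 0.1598, 0.078]
tool_rot: [-0.0, -0.002, 1.0, 0.0]
force: [0.7, -0.5, 7.4]
gripper_width: 0.271
t: 22.38
eef_pos: [0.4313, 0.1598, 0.0781]
tool_rot: [0.0, -0.002, 1.0, 0.0]
force: [-0.5, -0.5, 5.4]
gripper_width: 0.271
[-0.54705426 -0.53144155  5.39918504] [0.43134541 0.15984111 0.07805929]
```

```bash
python3 -m creep '[[0,0,0,0,0,0,0.4],[0,0,0,0,0,0,0.3],[0,0,0,0,0,0,0.2],[0,0,0,0,0,0,0],[0,0,0,0,0,0,-0.2]]';python3 -m creep '[[0,0,0,0,0,0,-0.6],[0,0,0,0,0,0,-1],[0,0,0,0,0,0,-1],[0,0,0,0,0,0,-1],[0,0,0,0,0,0,-1]]';python3 -c "
from h import *
c=cap('wrist');save('w17',c['pixels'])"
```

```text
t: 22.8
eef_pos: [0.4301, 0.1598, 0.0769]
tool_rot: [-0.001, -0.002, 1.0, -0.0]
force: [0.3, 0.7, -0.3]
gripper_width: 0.601
t: 23.22
eef_pos: [0.4304, 0.1598, 0.0772]
tool_rot: [-0.001, -0.002, 1.0, 0.0]
force: [1.1, 0.1, 0.2]
gripper_width: 1.0
```

View pics/w17.png

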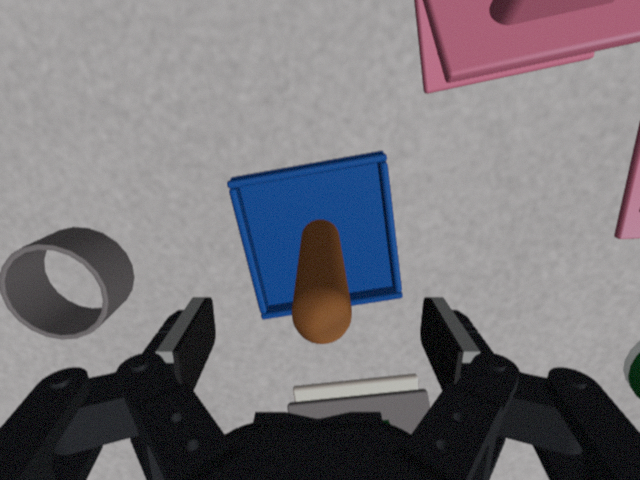

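Peg stands at (322,240–330) in the tray, with the open fingers at columns 190 and 450, well clear. Next I retreat straight up.

```bash
python3 -m creep '[[0,0,-0.2,0,0,0,-1],[0,0,-0.5,0,0,0,-1],[0,0,-1,0,0,0,-1],[0,0,-1,0,0,0,-1],[0,0,-1,0,0,0,-1]]';python3 -m creep '[[0,0,-0.5,0,0,0,-1],[0,0,-1,0,0,0,-1],[0,0,-1,0,0,0,-1],[0,0,-1,0,0,0,-1],[0,0,-1,0,0,0,-1]]';python3 -m creep '[[0,0,0,0,0,0,-1],[0,0,0,0,0,0,-1],[0,0,0,0,0,0,-1],[0,0,0,0,0,0,-1],[0,0,0,0,0,0,-1]]';python3 - <<'E'
from h import *
c=cap('wrist');s=cap('side');save('w18',c['pixels']);save('s18',s['pixels'])
P=cloud(c);hsv=cv2.cvtColor(c['pixels'],cv2.COLOR_RGB2HSV).astype(int);m=(hsv[...,1]>90)&(hsv[...,0]<20)
m=cv2.erode(m.astype(np.uint8),np.ones((3,3)))>0
q=P[m];q=q[(np.hypot(q[:,0]-.43,q[:,1]-.16)<.04)&(q[:,2]>.02)&(q[:,2]<.1)]
def f(t):
    d=np.array([t[2],t[3],1.]);d/=np.linalg.norm(d);v=q-[t[0],t[1],.06];return np.linalg.norm(v-np.outer(v@d,d),axis=1)-.013
r=least_squares(f,[.43,.16,0,0]);print(r.x[:2],np.degrees(r.x[2:]),len(q))
E
```

```text
t: 23.68
eef_pos: [0.4334, 0.1601, 0.1811]
tool_rot: [0.003, -0.002, 1.0, 0.0]
force: [0.6, -0.1, -0.7]
gripper_width: 1.0
t: 24.1
eef_pos: [0.4309, 0.1598, 0.2769]
tool_rot: [-0.001, -0.001, 1.0, 0.0]
force: [-0.3, 0.5, -0.6]
gripper_width: 0.999
t: 24.52
eef_pos: [0.4304, 0.1597, 0.2763]
tool_rot: [-0.002, -0.001, 1.0, -0.0]
force: [0.5, 0.6, 0.6]
gripper_width: 1.0
[0.43048344 0.16111905] [ 0.10896943 -0.00680774] 217
```

View pics/s18.png

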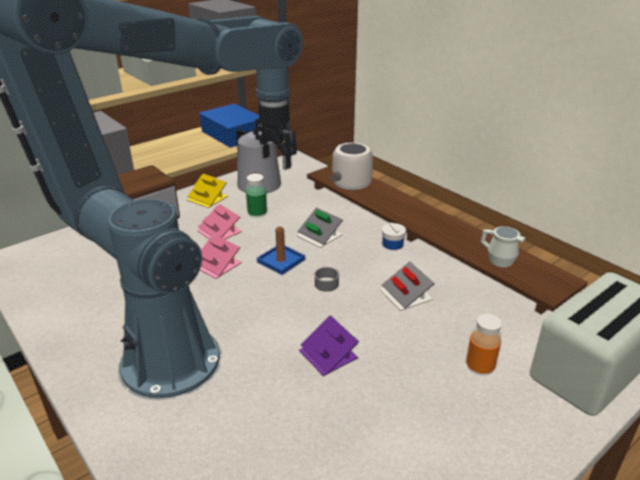

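View pics/w18.png

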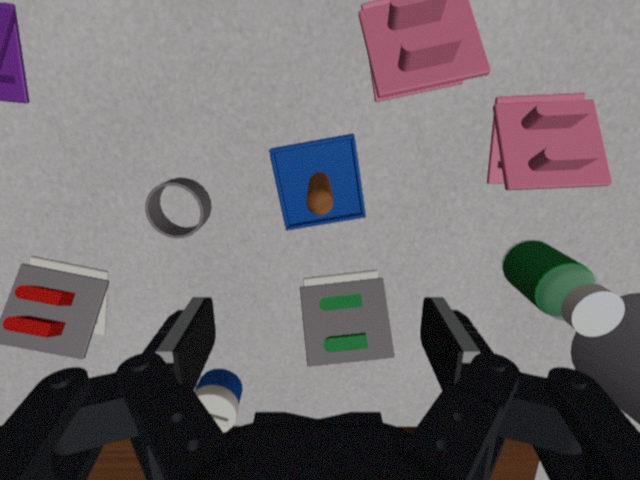

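The side view shows the peg upright in the tray at (281,240). The ring (327,279), the bottles (257,195) and (483,345) and the box (393,236) are where they started.

```bash
python3 -c "
from workcell import manip
print(manip.finish_job())"
```

```text
the job is handed in; nothing more can be done
None
```

The peg has been through both gauges and now stands upright in the blue tray. I handed the job in at about 24.5 s of the allowed 64 s.

- **Go gauge (green):** the peg slid from 45 mm before the gap's middle to 52 mm past it, clear of the square end. Its foot was about 6 mm above the plate and the tool was within 0.2° of square. I saw no contact force above the roughly 1 N noise.
- **No-go gauge (red):** the same hold, slid into the mouth, and the noses stopped the peg. I pressed at about 7 N for roughly 0.8 s, then backed it out the way it came in.
- **Tray:** after release the peg stands at (0.430, 0.161), within about 1 mm of the tray's centre and about 0.1° from upright. The gripper is clear above it, and in the last pictures the bystanders look unmoved.

**Checks that disagreed:**
- **Peg tilt in the gripper:** the camera fit gave about 1° of tilt, but 0.1° once the peg stood free. It may be a small tilt in the grasp or calibration error; I left it uncorrected.
- **Peg fit during the press:** one fit read up to 10° of tilt because red jaw pixels got into the colour mask. The picture and the next fit showed the peg straight.
- **Early go-gauge readings:** some tool positions read there were several millimetres off because the arm was still settling. I repeated them at rest before sliding.
- **Foot height:** the foot-to-plate distance comes from the grasp height and the tool pose; I did not measure it directly.

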